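# Hook a stock tray out of the low rack and seat it against the bench stop

### The job

Take the hand hook from the bench, catch the pull ring of the divided tray (the one with four compartments) in the low wire rack, and drag the tray out along the bench until its front sits flush against the fence of the bench stop. Pull steadily and gently, for the ring is only light wire, and touch the tray with nothing but the hook. Then unhook, leave the tray flush against the fence, and lay the hook down flat on the bench clear of the tray; leave everything else as it stands.

Things in the scene. Friction and masses are not known exactly. Their poses are not given: they have to be found in the camera images.
- hook: Hand hook lying flat on the bench: beech handle 110 long (x), 18 wide (y), 22 high, plus a 24 wide end knob (x -63 to -53 mm). A 5 mm steel shank runs from the handle along +x, 11 mm above the underside, to the bill at x = 175 mm. Origin: middle of the handle's underside; grip it there. About 110 g, balanced about 20 mm ahead of the origin. Not reported while held.
- bill (a point): Point on the hook's bill at (175, 12, 11) mm in the hook's frame. The bill is 5 mm round bar, bent at right angles from the shank (x = 175, y = 0) towards hook +y for 26 mm, then 7 mm back towards the handle at 45 degrees, ending at x 170, y 31 mm. Outer envelope: x 167.5 to 177.5, y -2.5 to 33.5 mm.
- tray: The tray wanted: grey sheet steel, 170 long (x), 136 wide (y), 60 high, a cross splitting it into four compartments of wooden toggles, beads, discs. Loose on the bench in either bay, front (-x, with ring) to the mouth. Origin: centre of underside. 0.4 to 0.75 kg; sliding takes 1.5 to 4.5 N; it meets the fence corner first and a pull of up to 10 N turns it flush.
- ring (a point): Centre of the tray's pull ring, at (-111, 0, 40) mm in the tray's frame: a fixed ring of 5 mm wire, inside diameter 27, outside 37 mm, standing upright in the tray's x-z plane, so that its hole opens sideways (along tray y). It reaches 44.5 mm ahead of the tray's front face.
- stop: Adjustable bench stop; hook and ring pass over it. Dark fixed batten 30 (x) by 320 (y) by 12 mm; origin: centre of its underside. On two flat steel arms it carries the fence, a pale lath 22 thick, 320 long, 16 high, locked parallel to the batten on its +x side. The fence's +x face, where the tray's front goes, is 47 to 77 mm from the origin: its setting is not reported, feel for it.
- rack: Low wire rack, fixed. Origin: middle of its mouth at bench level; +x runs inwards (290 mm); trays come out along -x to the stop, which lies up to 4 degrees askew. Bay centre lines y = +75 and -75 mm, 141 wide between guide strips 14 high; 10 mm legs at y = +/-150; wire deck, underside 108 mm up. The rings stand 30 to 65 mm inside the mouth, out of a hand's reach.
- tray_plain: The other tray, same size and ring but undivided, with wooden hoops in it; stands in the other bay. Bystander. Origin: centre of its underside.
- cone: Grey yarn cone, 72 mm wide, 140 high. Bystander. Origin: centre of its underside.
- jar: Glass jar with steel cap, 64 mm wide, 85 high. Bystander. Origin: centre of its underside.
- pot: White pot of brushes, 68 mm wide, about 190 high. Bystander. Origin: centre of its underside.
- shuttle: Wooden weaving shuttle lying flat, 190 by 38 mm, 15 high. Bystander. Origin: centre of its underside.
- tape: White roll of tape lying flat, 60 mm across, 22 high. Bystander. Origin: centre of its underside.
- bobbin: Wooden bobbin standing, 44 mm wide, 56 high. Bystander. Origin: centre of its underside.
- case: Clear plastic case with white lid, 65 by 145 mm, 55 high, on the wire deck over the back of the bays. Bystander. Origin: centre of its underside.

How it is judged:
On the way, in this order (a step that is already met when the one before it is completed fails the run):
1. The hook's bill is through the divided tray's ring (distance between bill and ring below 0.02 m), for 0.1 s.
2. The tray, still on the hook, is flush against the fence of the bench stop (x of fence_c0 in the frame of tray between -0.099 and -0.09 m and angle between the y axis of tray and the y axis of stop, either way round below 0.02 rad and height (world z) of tray below 0.004 m and angle between tray's own z axis and vertical below 0.04 rad and distance between bill and ring below 0.025 m), for 0.2 s.
At the end, for the whole second after the job is handed in: The divided tray stands flat and at rest, its front within 3 mm of the stop's fence and parallel to it within 0.02 rad; the hook lies flat on the bench (within 4 mm and 0.1 rad), at rest, its bill more than 40 mm from the ring's centre, not touching the tray (x of fence_c0 in the frame of tray between -0.099 and -0.09 m and angle between the y axis of tray and the y axis of stop, either way round below 0.02 rad and height (world z) of each of tray, hook below 0.004 m and angle between tray's own z axis and vertical below 0.04 rad and linear speed of each of tray, hook below 0.01 m/s and angle between hook's own z axis and vertical below 0.1 rad and contact force between hook and tray below 0.02 N and horizontal distance between bill and ring above 0.04 m).
It fails at once if The hook and the tray press on each other with more than 20 N (contact force between hook and tray above 20 N).
It fails at once if The gripper or arm touches the divided tray (contact force between any of the fingers, the arm and tray above 0.5 N).
It fails at once if A bystander is moved more than 20 mm (distance of any of tray_plain, cone, jar, pot, shuttle, tape, bobbin, case from where it was at the start of the episode above 0.02 m).
It also fails if it takes over 72 s, if anything falls off the work surface, if the arm or the gripper's body presses on something with over 40 N, if the wrist force passes 120 N, or if a joint passes its speed limit or range.

### The arm

A 7-joint arm with a two-finger parallel gripper is mounted at the origin on the work surface. World frame = base frame: x ahead of the robot, y to its left, z up, the work surface at z = 0. Lengths are in m, angles in rad, forces in N, time in s.
With the tool pointing down it reaches from about 0.4 to 0.85 m from the base axis. Payload 4.5 kg.
Tool frame: the origin (TCP) lies at the centre of the arm's flange, where the gripper is bolted on; the fingertips stand 173 mm ahead of it and the grasp point (between the pads) lies 155 mm ahead of it; z points along the fingers, y is the line along which they close (so a half turn about z gives the same grasp; the last joint's range is limited). The gripper opens to 85 mm and grips with 20 to 120 N. Pads are 22 mm wide; open, the fingers measure 114 mm over their backs; the gripper's body (76 mm by 85 mm) begins 54 mm behind the grasp point. The pads swing forward as they close: fully open they stand 13 mm farther back than shut.
Start: joints at [-1.073, 0.689, -0.195, 1.565, 0.157, 0.902, -0.215], TCP at [0.28, 0.559, 0.405] pointing down, gripper open.
Joint ranges: [-3.01, 3.01], [-0.46, 2.08], [-1.47, 1.51], [0.13, 2.56], [-1, 4.14], [0.04, 2.09], [-2.66, 2.66]. Speed limits (rad/s): [2.57, 2.57, 3.14, 3.14, 3.14, 3.14, 3.14].

### API

Orientations are given as a unit quaternion [x, y, z, w].
In Python, from workcell import env, imaging, job gives the robot as it stands.
- The arm moves only by the tool carry_out, never from a script. Its argument "series" is a list of rows, each an object of numbers: "tx", "ty", "tz": the shift along the tool's x, y, z in m; "spin": the turn about the tool's z in degrees. A call has 1 to 12 rows; each row is the pose to reach, as a shift and turn from the pose commanded when the call began, along the tool's axes at that moment; what a row does not reach only later rows make up. A row lasts 1/12 s, in which the tool goes at most 41.7 mm and 7.16 degrees, less where a joint would pass 70% of its speed; a pose out of reach is approached as far as the arm can. A call with a gripper value outside its range is refused whole. "grip" is the closure, from 0 (fully open) to 1 (shut), set as the call begins (left out, the last holds). The fingers move at their own pace and stop on an object; "squeeze" is the grip in N (left out, the last holds). Time passes only in rows, so rows that repeat a pose let the fingers close. It gives the time, the measured TCP pose, the force, the opening and the grip force at its end, in the units of the state.
- env.sense(): the state, without advancing time (a new reading comes with each control period).
- imaging.snapshot(name): name is "side" or "top" or "wrist"; returns a dict with "frame" (420x560x3 uint8, blue, green, red), "fx", "fy", "cx", "cy" (pixels), "rvec" (rotation vector, rad) and "tvec" (3), from world to camera coordinates, as OpenCV has them. Camera axes: x right, y down, z forward; pixel columns grow to the right and rows downward; lengths in m; the calibration is good to about 2 mm. A picture is of the moment at which its call begins. There is no depth.
- job.close_job(): hands the job in; it is judged then, once.
The state is a dict: "time_s": time; "joints": joint angles; "joint_vel": joint speeds; "joint_efforts": joint torques, N m; "eef_pos": TCP position; "tcp_rot": TCP orientation; "contact_force": force on the tool from outside, world axes, zero at the start; "torque": the same for the moment, N m; "opening": opening from 0.0 (shut) to 1.0 (fully open); "grasp_force": force on a finger pad.
Only numpy, scipy, OpenCV 4.12 (cv2) and the standard library are available. Lean on these libraries where they do the work, as an engineer would, in place of code of your own. Each camera call takes 0.05 s, during which the arm holds its last target. There are 200 camera calls.

## Working session

There is one attempt and no reset: what is moved stays moved. The work goes in short steps, Python scripts to look and compute and a tool call to move; the robot and the scene stay as the last step left them, time stands still between calls to the robot, and variables do not carry over. Pictures are saved under pics/ and viewed, at most 10 in all, crops included, and the job is handed in when it is done.

Besides the shell and the picture viewer there is one more tool, called as name([rows], argument=value, ...), one row to a line, values as JSON. carry_out: Moves the arm, as the interface text tells. Its arguments: {"type":"object","properties":{"series":{"type":"array"},"grip":{"type":"number"},"squeeze":{"type":"number"}},"required":["series"]}

```bash
ls; mkdir -p pics; python3 - <<'E'
from workcell import env, imaging
import cv2,pickle
s=env.sense();print(s)
for n in ("top","side"):
    d=imaging.snapshot(n);pickle.dump(d,open(f"{n}0.pkl","wb"))
    cv2.imwrite(f"pics/{n}0.png",d["frame"]);print(n,d["fx"],d["rvec"],d["tvec"])
E
```

```text
pics
{'time_s': 0.0, 'joints': array([-1.07318783,  0.68997285, -0.19453877,  1.56634573,  0.15725864,
        0.90247902, -0.21511558]), 'joint_vel': array([-0.00064048,  0.00019063,  0.00074437,  0.00141326, -0.00078704,
        0.00187577,  0.0003227 ]), 'joint_efforts': array([ 2.42515389e-04, -5.39626658e+01, -1.26697652e+00, -1.58543980e+01,
        8.93522141e-03,  9.49955138e-03, -1.93147280e-06]), 'eef_pos': array([0.27946088, 0.55867251, 0.40389087]), 'tcp_rot': array([ 2.29800702e-01,  9.73237284e-01, -8.92798171e-04, -1.68249493e-04]), 'contact_force': array([-0.11282835,  0.1372806 , -0.30850618]), 'torque': array([-0.0253511 ,  0.0137402 ,  0.00271975]), 'grasp_force': 0.0, 'opening': 1.0001725820820904}
top 458.40842330774416 [ 2.1432741  -2.1498881   0.10694491] [0.02968081 0.63252782 1.42040872]
side 439.8843411708712 [ 0.09208003 -2.88993146  1.13077307] [0.60264627 0.08359484 1.42802026]
```

View pics/top0.png

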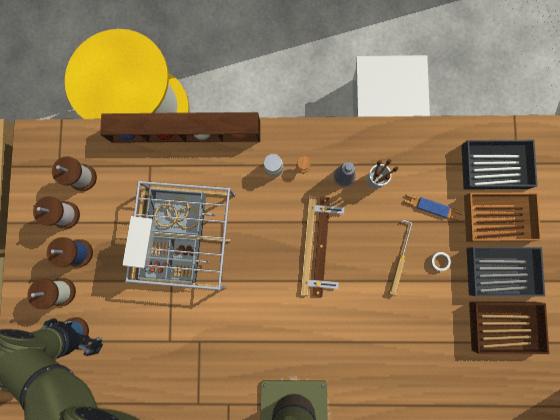

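View pics/side0.png

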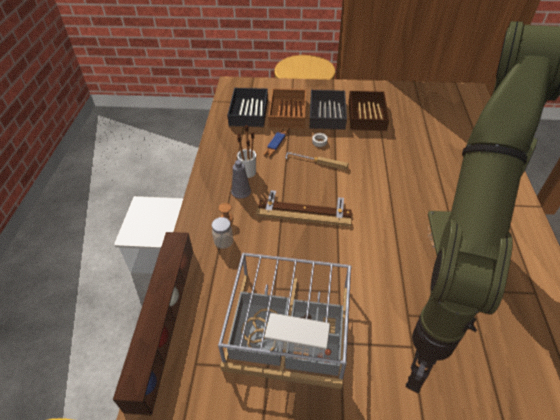

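The top view shows the rack on the left with its mouth to the right. The divided tray, with toggles and beads, is in the lower bay around (170,260), and the hoops tray is above it. The stop is at x≈305–325. The hook's handle is at (397,275), with the bill at the top around (405,222) pointing left. The side view shows the same layout. Next I'll measure.

```bash
cat > h.py <<'E'
import numpy as np,cv2,pickle
def cam(d):
    K=np.array([[d["fx"],0,d["cx"]],[0,d["fy"],d["cy"]],[0,0,1]]);R=cv2.Rodrigues(np.array(d["rvec"],float))[0];return K,R,np.array(d["tvec"],float).ravel()
def plane(d,uv,z):
    K,R,t=cam(d);c=-R.T@t;o=[]
    for u,v in np.atleast_2d(uv):
        r=R.T@np.linalg.solve(K,[u,v,1.]);o.append(c+r*(z-c[2])/r[2])
    return np.array(o)
def proj(d,P):
    return cv2.projectPoints(np.atleast_2d(np.array(P,float)),np.array(d["rvec"],float),np.array(d["tvec"],float),cam(d)[0],None)[0].reshape(-1,2)
def load(n): return pickle.load(open(n+".pkl","rb"))
E
python3 - <<'E'
from h import *
d=load("top0");f=d["frame"]
a=cv2.resize(f[170:310,120:260],None,fx=4,fy=4,interpolation=cv2.INTER_CUBIC)
b=cv2.resize(f[170:310,285:425],None,fx=4,fy=4,interpolation=cv2.INTER_CUBIC)
cv2.imwrite("pics/topcrop.png",cv2.resize(np.hstack([a,b]),(800,400)))
print(plane(d,[[398,275],[293,400],[225,235],[315,245],[0,0]],0))
K,R,t=cam(d);print(-R.T@t)
E
```

```text
[[ 4.25820758e-01 -3.36797958e-01  0.00000000e+00]
 [ 4.13204931e-02  2.58223531e-04  0.00000000e+00]
 [ 5.55552112e-01  2.19693780e-01  0.00000000e+00]
 [ 5.22227347e-01 -7.28863436e-02  0.00000000e+00]
 [ 1.38686172e+00  1.02685413e+00  0.00000000e+00]]
[ 0.45304707 -0.0066231   1.48769548]
```

View pics/topcrop.png

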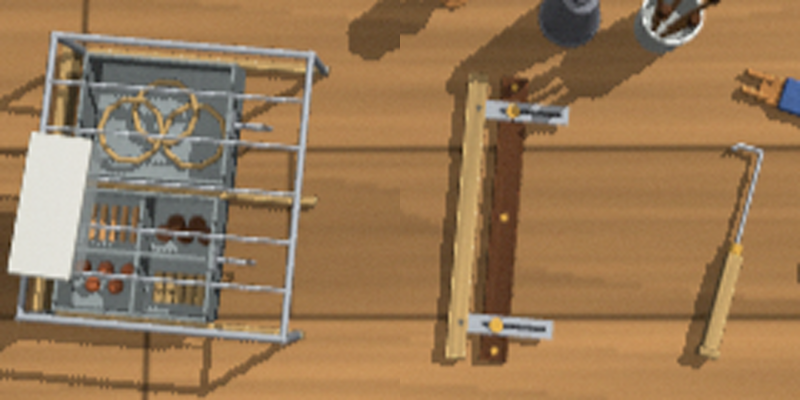

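```bash
cat >> h.py <<'E'
from scipy.spatial.transform import Rotation as Ro
def tool():
    from workcell import env
    s=env.sense();R=Ro.from_quat(s["tcp_rot"]).as_matrix();return s,R,np.degrees(np.arctan2(R[1,0],R[0,0]))
def go(P,ang):
    s,R,a=tool();d=R.T@(np.array(P)-s["eef_pos"]);sp=-((ang-a+180)%360-180)
    print("t",round(s["time_s"],2),"pos",s["eef_pos"].round(4),"ang",a.round(2),"j7",s["joints"][[0,6]].round(2),"-> tx,ty,tz",d.round(4),"spin",round(sp,2))
E
python3 - <<'E'
from h import *
d=load("top0")
C=lambda x,y:(285+(x-400)/2.857,170+y/2.857)
hk=plane(d,[C(710,352),C(737,250)],.014);sh=plane(d,[C(737,250),C(762,150)],.011)
print(hk,sh,np.linalg.norm(hk[1]-hk[0]),np.linalg.norm(sh[1]-sh[0]))
v=sh[1]-hk[0];print(np.degrees(np.arctan2(v[1],v[0])),hk[0]+v/np.linalg.norm(v)*.063)
go([.5,.1,.4],70)
E
```

```text
[[ 0.36928986 -0.31778212  0.014     ]
 [ 0.4811356  -0.35112906  0.014     ]] [[ 0.48119278 -0.35183037  0.011     ]
 [ 0.59304677 -0.38353402  0.011     ]] 0.11671112125437522 0.11626021055959912
-16.37564398272335 [ 0.4297292  -0.33554247  0.01318967]
t 0.1 pos [0.2795 0.5587 0.404 ] ang 153.43 j7 [-1.07 -0.22] -> tx,ty,tz [-0.4024 -0.3116  0.0045] spin 83.43
```

carry_out([
  {"tx": -0.4,"ty": -0.31,"spin": 83},
  {"tx": -0.4,"ty": -0.31,"spin": 83},
  {"tx": -0.4,"ty": -0.31,"spin": 83},
  {"tx": -0.4,"ty": -0.31,"spin": 83},
  {"tx": -0.4,"ty": -0.31,"spin": 83},
  {"tx": -0.4,"ty": -0.31,"spin": 83},
  {"tx": -0.4,"ty": -0.31,"spin": 83},
  {"tx": -0.4,"ty": -0.31,"spin": 83},
  {"tx": -0.4,"ty": -0.31,"spin": 83},
  {"tx": -0.4,"ty": -0.31,"spin": 83},
  {"tx": -0.4,"ty": -0.31,"spin": 83},
  {"tx": -0.4,"ty": -0.31,"spin": 83},
])

```text
invalid input at $.series[0]: expected keys tx, ty, tz, spin
```

```bash
python3 - <<'E'
from h import *
go([.43,-.336,.35],-16.4)
E
```

```text
t 0.1 pos [0.2795 0.5587 0.404 ] ang 153.43 j7 [-1.07 -0.22] -> tx,ty,tz [-0.5348 -0.7328  0.0552] spin 169.83
```

carry_out([
  {"tx": -0.4,"ty": -0.31,"tz": 0,"spin": 83},
  {"tx": -0.4,"ty": -0.31,"tz": 0,"spin": 83},
  {"tx": -0.4,"ty": -0.31,"tz": 0,"spin": 83},
  {"tx": -0.4,"ty": -0.31,"tz": 0,"spin": 83},
  {"tx": -0.4,"ty": -0.31,"tz": 0,"spin": 83},
  {"tx": -0.4,"ty": -0.31,"tz": 0,"spin": 83},
  {"tx": -0.4,"ty": -0.31,"tz": 0,"spin": 83},
  {"tx": -0.4,"ty": -0.31,"tz": 0,"spin": 83},
  {"tx": -0.4,"ty": -0.31,"tz": 0,"spin": 83},
  {"tx": -0.4,"ty": -0.31,"tz": 0,"spin": 83},
  {"tx": -0.4,"ty": -0.31,"tz": 0,"spin": 83},
  {"tx": -0.4,"ty": -0.31,"tz": 0,"spin": 83},
])

```text
time_s: 1.1
eef_pos: [0.4964, 0.1064, 0.4046]
tcp_rot: [0.819, 0.574, -0.0, -0.0]
contact_force: [0.9, 0.9, -0.1]
opening: 1.0
grasp_force: 0.0
```

```bash
python3 - <<'E'
from h import *
go([.43,-.336,.35],-16.4)
E
```

```text
t 1.1 pos [0.4964 0.1064 0.4046] ang 70.11 j7 [-0.41 -0.51] -> tx,ty,tz [-0.4386  0.0881  0.0546] spin 86.51
```

carry_out([
  {"tx": -0.438,"ty": 0.087,"tz": 0.055,"spin": 86},
  {"tx": -0.438,"ty": 0.087,"tz": 0.055,"spin": 86},
  {"tx": -0.438,"ty": 0.087,"tz": 0.055,"spin": 86},
  {"tx": -0.438,"ty": 0.087,"tz": 0.055,"spin": 86},
  {"tx": -0.438,"ty": 0.087,"tz": 0.055,"spin": 86},
  {"tx": -0.438,"ty": 0.087,"tz": 0.055,"spin": 86},
  {"tx": -0.438,"ty": 0.087,"tz": 0.055,"spin": 86},
  {"tx": -0.438,"ty": 0.087,"tz": 0.055,"spin": 86},
  {"tx": -0.438,"ty": 0.087,"tz": 0.055,"spin": 86},
  {"tx": -0.438,"ty": 0.087,"tz": 0.055,"spin": 86},
  {"tx": -0.438,"ty": 0.087,"tz": 0.055,"spin": 86},
  {"tx": -0.438,"ty": 0.087,"tz": 0.055,"spin": 86},
])

```text
time_s: 2.1
eef_pos: [0.4282, -0.3413, 0.3497]
tcp_rot: [0.99, -0.143, 0.0, 0.004]
contact_force: [-0.1, 0.4, -0.2]
opening: 0.998
grasp_force: 0.0
```

```bash
python3 - <<'E'
from h import *
from workcell import imaging
d=imaging.snapshot("wrist");pickle.dump(d,open("w1.pkl","wb"));cv2.imwrite("pics/w1.png",d["frame"])
go([.43,-.336,.25],-16.4)
K,R,t=cam(d);print(-R.T@t,R)
print(proj(d,[[.43,-.336,.022],[.593,-.384,.011]]))
E
```

```text
t 2.15 pos [ 0.4295 -0.3375  0.3492] ang -16.55 j7 [ 0.3  -0.77] -> tx,ty,tz [ 0.0001 -0.0019  0.0992] spin -0.15
[ 0.49784058 -0.36238876  0.32042989] [[-0.28293533 -0.95910715  0.00781496]
 [-0.91743769  0.27300134  0.2894449 ]
 [-0.27974217  0.07472445 -0.95716277]]
[[275.64320317 191.25697783]
 [274.23612161  -0.52639189]]
```

View pics/w1.png

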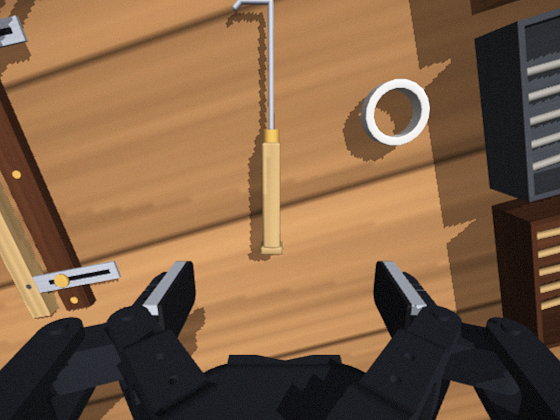

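The wrist view shows the hook's knob end at (272,253), the ferrule front at (272,130), the bill corner at (270,2) and the bill tip at (235,8). The stop arm's knob is at (62,281).

```bash
python3 - <<'E'
from h import *
d=load("w1");f=d["frame"]
# refine handle axis: bright pale mask
hsv=cv2.cvtColor(f,cv2.COLOR_BGR2HSV)
for v in (150,170,190,210,230): print(v,[tuple(f[v,u]) for u in range(256,290,4)][0:1], np.argsort(-np.abs(np.diff(f[v,250:295].astype(int).sum(1))))[:3]+250)
a=plane(d,[[272,253],[271.5,247]],.012);b=plane(d,[[272,130],[272,143]],.018);c=plane(d,[[270.5,2]],.011)
print(a,b,c)
v=c[0]-a[0];L=np.linalg.norm(v[:2]);print(L,"expect .238",np.linalg.norm((b-a[0])[:,:2],axis=1),np.degrees(np.arctan2(v[1],v[0])))
o=a[0]+v/L*.063;print("origin",o, "from bill",c[0]-v/L*.175)
E
```

```text
150 [(np.uint8(47), np.uint8(75), np.uint8(108))] [262 279 253]
170 [(np.uint8(48), np.uint8(78), np.uint8(111))] [262 279 261]
190 [(np.uint8(53), np.uint8(78), np.uint8(109))] [262 279 263]
210 [(np.uint8(36), np.uint8(56), np.uint8(78))] [262 279 263]
230 [(np.uint8(63), np.uint8(96), np.uint8(137))] [263 250 264]
[[ 0.36198405 -0.31095649  0.012     ]
 [ 0.36900573 -0.31254275  0.012     ]] [[ 0.48781155 -0.34983055  0.018     ]
 [ 0.47612158 -0.34623643  0.018     ]] [[ 0.59208311 -0.3802932   0.011     ]]
0.24031887022516057 expect .238 [0.13169568 0.11946569] -16.76934963493704
origin [ 0.42230491 -0.32913323  0.01173785] from bill [ 0.42452517 -0.32980227  0.0117282 ]
```

```bash
python3 - <<'E'
from h import *
from workcell import imaging
d=imaging.snapshot("wrist");pickle.dump(d,open("w2.pkl","wb"));f=d["frame"].astype(int).sum(2)
e=[]
for v in (150,170,190,210,225):
    g=np.diff(f[v,255:292]);u=[255+np.argmax(np.abs(g[:16])),255+16+np.argmax(np.abs(g[16:]))];e.append((np.mean(u)+.5,v,u))
print(e)
hsv=cv2.cvtColor(d["frame"],cv2.COLOR_BGR2HSV)
col=f[:,270:275].mean(1);print("rows",[(v,int(col[v])) for v in list(range(0,10))+list(range(120,150,2))+list(range(236,266,2))])
go([.4235,-.3295,.25],-16.6)
E
```

```text
[(np.float64(276.5), 150, [np.int64(267), np.int64(285)]), (np.float64(276.5), 170, [np.int64(268), np.int64(284)]), (np.float64(276.5), 190, [np.int64(268), np.int64(284)]), (np.float64(276.5), 210, [np.int64(268), np.int64(284)]), (np.float64(276.0), 225, [np.int64(268), np.int64(283)])]
rows [(0, 555), (1, 406), (2, 268), (3, 224), (4, 306), (5, 350), (6, 367), (7, 376), (8, 372), (9, 364), (120, 305), (122, 349), (124, 360), (126, 331), (128, 359), (130, 437), (132, 428), (134, 430), (136, 425), (138, 430), (140, 428), (142, 478), (144, 562), (146, 544), (148, 547), (236, 513), (238, 511), (240, 512), (242, 512), (244, 511), (246, 455), (248, 556), (250, 513), (252, 468), (254, 268), (256, 278), (258, 284), (260, 405), (262, 437), (264, 434)]
t 2.2 pos [ 0.4305 -0.3348  0.349 ] ang -15.72 j7 [ 0.3  -0.76] -> tx,ty,tz [-0.008  -0.0033  0.099 ] spin 0.88
```

```bash
python3 - <<'E'
from h import *
d=load("w2")
P=plane(d,[[275.5,253.3]],.023);Q=plane(d,[[276.3,142.5],[276.3,246.5],[276.3,190]],.022);S=plane(d,[[275,1]],.011)
a=np.vstack([P,Q,S]);print(a)
v=S[0]-Q[1];th=np.arctan2(v[1],v[0]);u=np.array([np.cos(th),np.sin(th)])
print(np.degrees(th),"u along",((a[:,:2]-P[0,:2])@u).round(4))
print("origin",P[0,:2]+.063*u,Q[0,:2]-.055*u,S[0,:2]-.177*u)
E
```

```text
[[ 0.36679327 -0.31084349  0.023     ]
 [ 0.47689431 -0.34528678  0.022     ]
 [ 0.37363437 -0.31379591  0.022     ]
 [ 0.432336   -0.33169797  0.022     ]
 [ 0.5925789  -0.37913743  0.011     ]]
-16.617138864748206 u along [0.     0.1154 0.0074 0.0688 0.2359]
origin [ 0.4271622  -0.32885992] [ 0.42419127 -0.32955815] [ 0.42297094 -0.32851985]
```

carry_out([
  {"tx": -0.007,"ty": -0.004,"tz": 0.02,"spin": 1},
  {"tx": -0.007,"ty": -0.004,"tz": 0.05,"spin": 1},
  {"tx": -0.007,"ty": -0.004,"tz": 0.08,"spin": 1},
  {"tx": -0.007,"ty": -0.004,"tz": 0.11,"spin": 1},
  {"tx": -0.007,"ty": -0.004,"tz": 0.13,"spin": 1},
  {"tx": -0.007,"ty": -0.004,"tz": 0.145,"spin": 1},
  {"tx": -0.007,"ty": -0.004,"tz": 0.15,"spin": 1},
  {"tx": -0.007,"ty": -0.004,"tz": 0.15,"spin": 1},
])

```text
time_s: 2.87
eef_pos: [0.4259, -0.3262, 0.1987]
tcp_rot: [0.99, -0.142, -0.001, -0.001]
contact_force: [-0.4, -1.2, 0.6]
opening: 0.996
grasp_force: 0.0
```

```bash
python3 - <<'E'
from h import *
go([.425,-.3295,.176],-16.6)
E
```

```text
t 2.87 pos [ 0.4259 -0.3262  0.1987] ang -16.28 j7 [ 0.43 -0.64] -> tx,ty,tz [0.0001 0.0034 0.0227] spin 0.32
```

carry_out([
  {"tx": 0,"ty": 0.002,"tz": 0.01,"spin": 0},
  {"tx": 0,"ty": 0.002,"tz": 0.02,"spin": 0},
  {"tx": 0,"ty": 0.002,"tz": 0.0225,"spin": 0},
  {"tx": 0,"ty": 0.002,"tz": 0.0225,"spin": 0},
  {"tx": 0,"ty": 0.002,"tz": 0.0225,"spin": 0},
  {"tx": 0,"ty": 0.002,"tz": 0.0225,"spin": 0},
])

```text
time_s: 3.37
eef_pos: [0.4251, -0.3298, 0.1775]
tcp_rot: [0.99, -0.144, 0.0, 0.0]
contact_force: [0.6, -0.8, -0.9]
opening: 1.002
grasp_force: 0.0
```

```bash
python3 - <<'E'
from h import *
go([.425,-.3295,.176],-16.6)
E
```

```text
t 3.37 pos [ 0.4251 -0.3298  0.1775] ang -16.51 j7 [ 0.45 -0.63] -> tx,ty,tz [-0.0002 -0.0003  0.0015] spin 0.09
```

carry_out([
  {"tx": 0,"ty": 0,"tz": 0.001,"spin": 0},
  {"tx": 0,"ty": 0,"tz": 0.001,"spin": 0},
  {"tx": 0,"ty": 0,"tz": 0.001,"spin": 0},
  {"tx": 0,"ty": 0,"tz": 0.001,"spin": 0},
  {"tx": 0,"ty": 0,"tz": 0.001,"spin": 0},
  {"tx": 0,"ty": 0,"tz": 0.001,"spin": 0},
  {"tx": 0,"ty": 0,"tz": 0.001,"spin": 0},
  {"tx": 0,"ty": 0,"tz": 0.001,"spin": 0},
  {"tx": 0,"ty": 0,"tz": 0.001,"spin": 0},
  {"tx": 0,"ty": 0,"tz": 0.001,"spin": 0},
], grip=1, squeeze=80)

```text
time_s: 4.2
eef_pos: [0.4249, -0.3298, 0.1765]
tcp_rot: [0.99, -0.144, 0.0, 0.0]
contact_force: [-0.8, 0.3, 4.9]
opening: 0.19
grasp_force: 79.5
```

```bash
python3 - <<'E'
from h import *
go([.425,-.3295,.35],70)
E
```

```text
t 4.2 pos [ 0.4249 -0.3298  0.1765] ang -16.53 j7 [ 0.46 -0.63] -> tx,ty,tz [ 0.     -0.0003 -0.1735] spin -86.53
```

```bash
python3 - <<'E'
from h import *
d=load("top0")
L=lambda x,y:(120+x/2.857,170+y/2.857)
C=lambda x,y:(285+(x-400)/2.857,170+y/2.857)
def ang(p): v=p[1]-p[0];return np.degrees(np.arctan2(v[1],v[0])),np.linalg.norm(v)
m=plane(d,[L(287,335),L(318,60)],.112);print("mouth",m,ang(m))
s=plane(d,[L(20,318),L(287,335)],.112);print("side",s,ang(s))
r=plane(d,[L(215,260),L(256,263)],.058);print("ring",r,ang(r))
fe=plane(d,[L(213,318),L(238,70)],.06);print("trayfronts",fe,ang(fe))
b=plane(d,[C(491,362),C(515,79)],.012);print("batten",b,ang(b))
g=plane(d,[C(447,357),C(471,81)],.016);print("fence",g,ang(g))
E
```

```text
mouth [[0.39241503 0.21400995 0.112     ]
 [0.68202923 0.18526807 0.112     ]] (np.float64(-5.667586428899478), np.float64(0.291036906514004))
side [[0.4101384  0.49485374 0.112     ]
 [0.39241503 0.21400995 0.112     ]] (np.float64(-93.6110088969243), np.float64(0.28140247423253983))
ring [[0.47078452 0.30269005 0.058     ]
 [0.467452   0.25774455 0.058     ]] (np.float64(-94.24048312114337), np.float64(0.04506887936678793))
trayfronts [[0.40833701 0.30304795 0.06      ]
 [0.67995683 0.28129332 0.06      ]] (np.float64(-4.579170712684336), np.float64(0.27248961967341123))
batten [[ 0.35831989 -0.07656597  0.012     ]
 [ 0.6750899  -0.10714731  0.012     ]] (np.float64(-5.514311350067154), np.float64(0.31824276469136625))
fence [[ 0.364025   -0.02783344  0.016     ]
 [ 0.67245388 -0.05702027  0.016     ]] (np.float64(-5.405838512702221), np.float64(0.309806790680995))
```

carry_out([
  {"tx": 0,"ty": 0,"tz": -0.02,"spin": 0},
  {"tx": 0,"ty": 0,"tz": -0.05,"spin": 0},
  {"tx": 0,"ty": 0,"tz": -0.08,"spin": 0},
  {"tx": 0,"ty": 0,"tz": -0.11,"spin": 0},
  {"tx": 0,"ty": 0,"tz": -0.12,"spin": -7},
  {"tx": 0,"ty": 0,"tz": -0.12,"spin": -14},
  {"tx": 0,"ty": 0,"tz": -0.12,"spin": -20},
  {"tx": 0,"ty": 0,"tz": -0.12,"spin": -26},
  {"tx": 0,"ty": 0,"tz": -0.12,"spin": -32},
  {"tx": 0,"ty": 0,"tz": -0.12,"spin": -38},
  {"tx": 0,"ty": 0,"tz": -0.12,"spin": -44},
  {"tx": 0,"ty": 0,"tz": -0.12,"spin": -50},
])

```text
time_s: 5.2
eef_pos: [0.4249, -0.3296, 0.2958]
tcp_rot: [0.957, 0.291, -0.0, -0.0]
contact_force: [0.1, 0.3, -0.8]
opening: 0.19
grasp_force: 78.7
```

```bash
python3 - <<'E'
from h import *
go([.49,-.03,.2655],85.5)
E
```

```text
t 5.2 pos [ 0.4249 -0.3296  0.2958] ang 33.79 j7 [ 0.47 -0.15] -> tx,ty,tz [ 0.2207 -0.2128  0.0304] spin -51.71
```

carry_out([
  {"tx": 0.02,"ty": -0.02,"tz": 0,"spin": -6},
  {"tx": 0.04,"ty": -0.04,"tz": 0,"spin": -12},
  {"tx": 0.06,"ty": -0.06,"tz": 0,"spin": -18},
  {"tx": 0.085,"ty": -0.08,"tz": 0,"spin": -24},
  {"tx": 0.11,"ty": -0.105,"tz": 0,"spin": -30},
  {"tx": 0.135,"ty": -0.13,"tz": 0.01,"spin": -36},
  {"tx": 0.16,"ty": -0.155,"tz": 0.02,"spin": -42},
  {"tx": 0.185,"ty": -0.18,"tz": 0.03,"spin": -48},
  {"tx": 0.21,"ty": -0.2,"tz": 0.03,"spin": -52},
  {"tx": 0.221,"ty": -0.213,"tz": 0.03,"spin": -52},
  {"tx": 0.221,"ty": -0.213,"tz": 0.03,"spin": -52},
  {"tx": 0.221,"ty": -0.213,"tz": 0.03,"spin": -52},
])

```text
time_s: 6.2
eef_pos: [0.4919, -0.0291, 0.2659]
tcp_rot: [0.734, 0.68, -0.0, -0.0]
contact_force: [-0.2, -0.5, -0.8]
opening: 0.188
grasp_force: 78.7
```

```bash
python3 - <<'E'
from h import *
from workcell import imaging
d=imaging.snapshot("wrist");d=imaging.snapshot("wrist");pickle.dump(d,open("w3.pkl","wb"));cv2.imwrite("pics/w3.png",d["frame"])
go([.49,-.012,.2055],85.5)
print(proj(d,[[.469,.276,.04]]))
E
```

```text
t 6.3 pos [ 0.4915 -0.0314  0.2661] ang 85.38 j7 [-0.05 -0.04] -> tx,ty,tz [ 0.0193 -0.003   0.0605] spin -0.12
[[ 170.28164488 -490.75472154]]
```

View pics/w3.png

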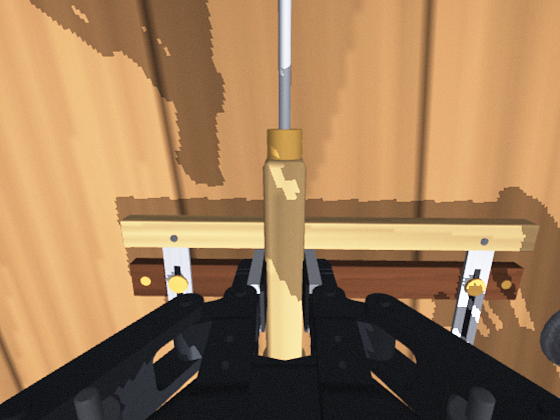

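The wrist view shows the shank straight ahead at u≈285. The fence's far edge runs level at v≈219, from (122,219) to (533,224), so the stop is almost square to the tool. The rack is out of view.

carry_out([
  {"tx": 0.01,"ty": -0.003,"tz": 0.02,"spin": 0},
  {"tx": 0.019,"ty": -0.003,"tz": 0.04,"spin": 0},
  {"tx": 0.019,"ty": -0.003,"tz": 0.055,"spin": 0},
  {"tx": 0.019,"ty": -0.003,"tz": 0.06,"spin": 0},
  {"tx": 0.019,"ty": -0.003,"tz": 0.06,"spin": 0},
  {"tx": 0.019,"ty": -0.003,"tz": 0.06,"spin": 0},
])

```text
time_s: 6.8
eef_pos: [0.4903, -0.0124, 0.2065]
tcp_rot: [0.735, 0.678, -0.0, 0.0]
contact_force: [-1.2, -0.3, -0.8]
opening: 0.184
grasp_force: 78.8
```

```bash
python3 - <<'E'
from h import *
from workcell import imaging
w=load("w3");g=plane(w,[[124,219],[530,223]],.016);v=g[1]-g[0];print("fence face",g,np.degrees(np.arctan2(v[1],v[0])),np.linalg.norm(v))
ims=[]
for n,(r0,r1,c0,c1) in dict(top=(185,315,150,325),side=(195,385,195,375)).items():
    d=imaging.snapshot(n);pickle.dump(d,open(n+"1.pkl","wb"))
    ims.append(cv2.resize(d["frame"][r0:r1,c0:c1],None,fx=4 if n=="top" else 3,fy=4 if n=="top" else 3,interpolation=cv2.INTER_CUBIC))
cv2.imwrite("pics/top1.png",ims[0]);cv2.imwrite("pics/side1.png",ims[1])
go([.49,-.012,.2055],85.5)
s,R,a=tool();u=np.array([np.cos(np.radians(a)),np.sin(np.radians(a))]);n=np.array([-u[1],u[0]])
o=s["eef_pos"][:2];z=s["eef_pos"][2]-.1765+.011
for l,q in (("corner",o+.175*u),("bill12",o+.175*u+.012*n),("tip",o+.17*u+.031*n)): print(l,np.r_[q,z].round(4),"top",proj(load("top1"),[*q,z]),"side",proj(load("side1"),[*q,z]))
E
```

```text
fence face [[ 0.36824988 -0.02271471  0.016     ]
 [ 0.67679308 -0.05007931  0.016     ]] -5.068283747067751 0.30975430403958887
t 6.9 pos [ 0.4906 -0.0119  0.207 ] ang 85.39 j7 [-0.08 -0.06] -> tx,ty,tz [-0.0002 -0.0006  0.0015] spin -0.11
corner [0.5047 0.1625 0.0415] top [[240.85703986 250.16348923]] side [[307.6328007  262.46327747]]
bill12 [0.4927 0.1635 0.0415] top [[240.51433576 253.97461273]] side [[311.63311313 262.91838796]]
tip [0.4734 0.16   0.0415] top [[241.55024756 260.14994613]] side [[318.13089572 262.29141816]]
```

View pics/top1.png

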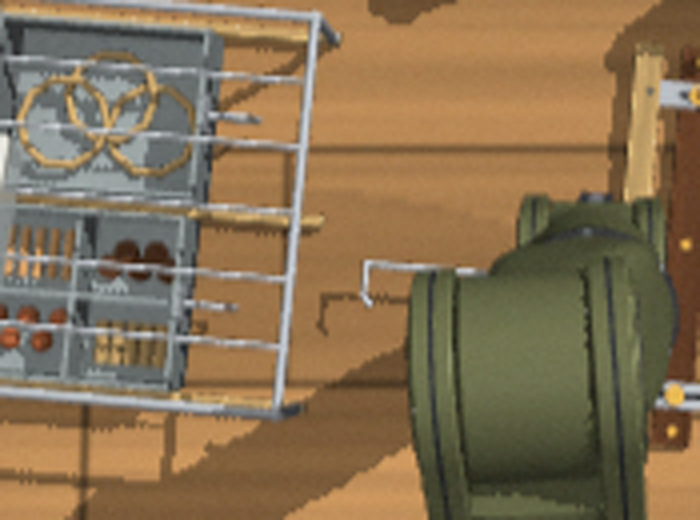

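View pics/side1.png

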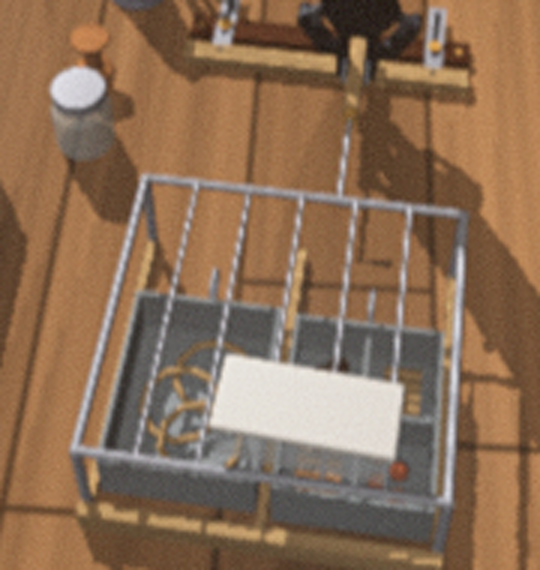

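The top crop shows the bill corner at (365,264) and the tip at (368,302), within about 1 px of prediction. The divided tray's ring is edge-on from (187,303) to (236,308), and the way in is clear. In the side crop the ring is at (372,290)–(370,318).

```bash
python3 - <<'E'
from h import *
t=load("top1");s=load("side1")
T=lambda x,y:(150+x/4,185+y/4);S=lambda x,y:(195+x/3,195+y/3)
print("end z.04",plane(t,[T(236,308)],.04),"mid z.058",plane(t,[T(212,305.5)],.058),"front edge z.06",plane(t,[T(184,300)],.06),"bill corner",plane(t,[T(365,264)],.0415))
print("side: end",plane(s,[S(373,289)],.045),"mid",plane(s,[S(371,305)],.058))
for y in (.276,.279,.282):
  for x in (.466,.469,.472): print(x,y,"side end/top",((proj(s,[[x,y-.0185,.04],[x,y-.009,.056],[x,y,.0585]])-195)*3).round(0).tolist())
E
```

```text
end z.04 [[0.46780783 0.2629887  0.04      ]] mid z.058 [[0.46959233 0.27843008 0.058     ]] front edge z.06 [[0.47386174 0.29999323 0.06      ]] bill corner [[0.50205402 0.16127855 0.0415    ]]
side: end [[0.46940638 0.26345299 0.045     ]] mid [[0.4718205  0.28909348 0.058     ]]
0.466 0.276 side end/top [[376.0, 287.0], [377.0, 286.0], [377.0, 293.0]]
0.469 0.276 side end/top [[373.0, 287.0], [374.0, 286.0], [374.0, 293.0]]
0.472 0.276 side end/top [[370.0, 286.0], [371.0, 286.0], [371.0, 293.0]]
0.466 0.279 side end/top [[376.0, 289.0], [377.0, 289.0], [377.0, 296.0]]
0.469 0.279 side end/top [[373.0, 289.0], [374.0, 289.0], [374.0, 295.0]]
0.472 0.279 side end/top [[370.0, 289.0], [371.0, 288.0], [371.0, 295.0]]
0.466 0.282 side end/top [[376.0, 292.0], [377.0, 292.0], [377.0, 298.0]]
0.469 0.282 side end/top [[373.0, 292.0], [374.0, 291.0], [374.0, 298.0]]
0.472 0.282 side end/top [[370.0, 292.0], [371.0, 291.0], [371.0, 298.0]]
```

carry_out([
  {"tx": 0.01,"ty": 0.0035,"tz": 0.0015,"spin": 0},
  {"tx": 0.025,"ty": 0.0035,"tz": 0.0015,"spin": 0},
  {"tx": 0.04,"ty": 0.0035,"tz": 0.0015,"spin": 0},
  {"tx": 0.055,"ty": 0.0035,"tz": 0.0015,"spin": 0},
  {"tx": 0.07,"ty": 0.0035,"tz": 0.0015,"spin": 0},
  {"tx": 0.085,"ty": 0.0035,"tz": 0.0015,"spin": 0},
  {"tx": 0.1,"ty": 0.0035,"tz": 0.0015,"spin": 0},
  {"tx": 0.11,"ty": 0.0035,"tz": 0.0015,"spin": 0},
  {"tx": 0.113,"ty": 0.0035,"tz": 0.0015,"spin": 0},
  {"tx": 0.113,"ty": 0.0035,"tz": 0.0015,"spin": 0},
  {"tx": 0.113,"ty": 0.0035,"tz": 0.0015,"spin": 0},
])

```text
time_s: 7.82
eef_pos: [0.5028, 0.1008, 0.2049]
tcp_rot: [0.735, 0.678, -0.0, 0.0]
contact_force: [1.1, 0.1, -1.5]
opening: 0.188
grasp_force: 78.8
```

```bash
python3 - <<'E'
from h import *
from workcell import imaging
ims=[]
for n,(r0,r1,c0,c1) in dict(top=(220,290,170,270),side=(250,320,270,370)).items():
    d=imaging.snapshot(n);pickle.dump(d,open(n+"2.pkl","wb"));ims.append(cv2.resize(d["frame"][r0:r1,c0:c1],None,fx=4,fy=4,interpolation=cv2.INTER_CUBIC))
cv2.imwrite("pics/pre.png",np.hstack(ims))
go([.468,.1036,.2055],85.4)
E
```

```text
t 7.92 pos [0.5027 0.1002 0.2048] ang 85.38 j7 [-0.32 -0.19] -> tx,ty,tz [ 0.0006 -0.0349 -0.0007] spin -0.02
```

View pics/pre.png

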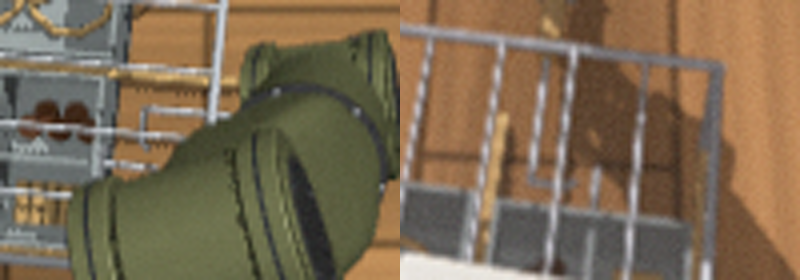

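The left half (top view) shows the bill arm at crop u≈145, v 108–148, beside the ring, which starts at (105,163). In the right half (side view), the bill corner is at (533,183) and the ring end at (597,167).

```bash
python3 - <<'E'
from h import *
t=load("top2");s=load("side2")
T=lambda x,y:(170+x/4,220+y/4);S=lambda x,y:(270+(x-400)/4,250+y/4)
print(plane(t,[T(145,112),T(145,148)],.04),plane(s,[S(533,183),S(575,187)],.04))
# subpixel: brightness profile across the bill in top, and ring end in top0/1
for n,rows in (("top2",(249,250,251,252,253,254,255)),):
    f=load(n)["frame"].astype(int).sum(2)
    for v in rows: print(v,f[v,200:214])
f=load("top1")["frame"].astype(int).sum(2)
for v in (260,261,262,263): print(v,f[v,194:214])
E
```

```text
[[0.51182966 0.27253728 0.04      ]
 [0.48350231 0.27199276 0.04      ]] [[0.51424921 0.27752447 0.04      ]
 [0.48469935 0.27898473 0.04      ]]
249 [338 342 334 339 342 417 283 339 339 342 321 328 325 334]
250 [333 335 341 335 332 400 278 345 335 336 335 335 330 336]
251 [344 341 325 343 317 388 272 339 333 333 342 346 337 335]
252 [491 480 428 361 329 382 248 333 342 338 338 343 330 347]
253 [384 410 431 441 466 545 541 562 581 611 511 495 491 482]
254 [241 265 289 319 341 446 362 416 400 451 364 380 381 417]
255 [300 222 217 215 261 379 225 228 217 247 220 239 254 269]
260 [495 404 549 565 501 373 497 456 415 389 327 355 321 302 343 355 345 351
 343 348]
261 [470 362 403 416 424 330 436 425 475 558 568 581 341 301 429 396 348 341
 346 343]
262 [445 346 224 178 343 328 358 363 393 403 424 431 314 278 339 335 346 350
 342 339]
263 [460 354 181 150 329 339 337 332 341 306 324 326 336 313 320 335 339 341
 341 334]
```

carry_out([
  {"tx": 0.003,"ty": 0,"tz": -0.0005,"spin": 0},
  {"tx": 0.005,"ty": 0,"tz": -0.0005,"spin": 0},
  {"tx": 0.005,"ty": -0.004,"tz": -0.0005,"spin": 0},
  {"tx": 0.005,"ty": -0.008,"tz": -0.0005,"spin": 0},
  {"tx": 0.005,"ty": -0.012,"tz": -0.0005,"spin": 0},
  {"tx": 0.005,"ty": -0.016,"tz": -0.0005,"spin": 0},
  {"tx": 0.005,"ty": -0.02,"tz": -0.0005,"spin": 0},
])

```text
time_s: 8.5
eef_pos: [0.4826, 0.1079, 0.2052]
tcp_rot: [0.734, 0.679, -0.0, -0.0]
contact_force: [0.1, 0.2, -0.5]
opening: 0.189
grasp_force: 78.8
```

carry_out([
  {"tx": 0,"ty": -0.004,"tz": 0,"spin": 0},
  {"tx": 0,"ty": -0.008,"tz": 0,"spin": 0},
  {"tx": 0,"ty": -0.012,"tz": 0,"spin": 0},
  {"tx": 0,"ty": -0.015,"tz": 0,"spin": 0},
  {"tx": 0,"ty": -0.015,"tz": 0,"spin": 0},
  {"tx": 0,"ty": -0.015,"tz": 0,"spin": 0},
])

```text
time_s: 9.0
eef_pos: [0.4682, 0.1092, 0.2052]
tcp_rot: [0.734, 0.679, 0.0, -0.0]
contact_force: [0.4, 0.0, -1.4]
opening: 0.192
grasp_force: 78.8
```

```bash
python3 - <<'E'
from h import *
from workcell import imaging
ims=[]
for n,(r0,r1,c0,c1) in dict(top=(220,290,170,270),side=(250,320,270,370)).items():
    d=imaging.snapshot(n);pickle.dump(d,open(n+"3.pkl","wb"));ims.append(cv2.resize(d["frame"][r0:r1,c0:c1],None,fx=4,fy=4,interpolation=cv2.INTER_CUBIC))
cv2.imwrite("pics/ins.png",np.hstack(ims))
go([.468,.1036,.2055],85.4)
E
```

```text
t 9.1 pos [0.4685 0.1091 0.2052] ang 85.48 j7 [-0.34 -0.21] -> tx,ty,tz [-0.0056 -0.0001 -0.0003] spin 0.08
```

View pics/ins.png

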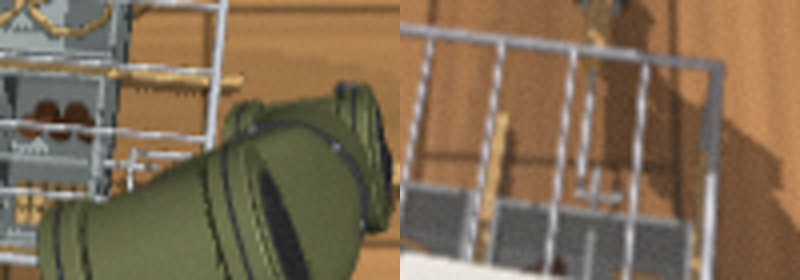

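The right half shows the bill crossing the ring at (597,195), and there is no contact force, so the ring is hooked. I'll pull slowly to take up the slack.

carry_out([
  {"tx": -0.0015,"ty": 0,"tz": 0,"spin": 0},
  {"tx": -0.003,"ty": 0,"tz": 0,"spin": 0},
  {"tx": -0.0045,"ty": 0,"tz": 0,"spin": 0},
  {"tx": -0.006,"ty": 0,"tz": 0,"spin": 0},
  {"tx": -0.0075,"ty": 0,"tz": 0,"spin": 0},
  {"tx": -0.009,"ty": 0,"tz": 0,"spin": 0},
  {"tx": -0.0105,"ty": 0,"tz": 0,"spin": 0},
  {"tx": -0.012,"ty": 0,"tz": 0,"spin": 0},
  {"tx": -0.0135,"ty": 0,"tz": 0,"spin": 0},
  {"tx": -0.015,"ty": 0,"tz": 0,"spin": 0},
  {"tx": -0.0165,"ty": 0,"tz": 0,"spin": 0},
  {"tx": -0.018,"ty": 0,"tz": 0,"spin": 0},
])

```text
time_s: 10.1
eef_pos: [0.467, 0.0922, 0.2052]
tcp_rot: [0.734, 0.679, 0.001, -0.0]
contact_force: [-0.1, 4.0, -1.4]
opening: 0.193
grasp_force: 78.7
```

carry_out([
  {"tx": -0.0015,"ty": 0,"tz": 0,"spin": 0},
  {"tx": -0.003,"ty": 0,"tz": 0,"spin": 0},
  {"tx": -0.0045,"ty": 0,"tz": 0,"spin": 0},
  {"tx": -0.006,"ty": 0,"tz": 0,"spin": 0},
  {"tx": -0.0075,"ty": 0,"tz": 0,"spin": 0},
  {"tx": -0.009,"ty": 0,"tz": 0,"spin": 0},
  {"tx": -0.0105,"ty": 0,"tz": 0,"spin": 0},
  {"tx": -0.012,"ty": 0,"tz": 0,"spin": 0},
  {"tx": -0.0135,"ty": 0,"tz": 0,"spin": 0},
  {"tx": -0.015,"ty": 0,"tz": 0,"spin": 0},
  {"tx": -0.0165,"ty": 0,"tz": 0,"spin": 0},
  {"tx": -0.018,"ty": 0,"tz": 0,"spin": 0},
])

```text
time_s: 11.1
eef_pos: [0.4654, 0.0731, 0.2052]
tcp_rot: [0.734, 0.679, 0.0, -0.0]
contact_force: [0.4, 4.2, -1.3]
opening: 0.187
grasp_force: 78.7
```

carry_out([
  {"tx": -0.003,"ty": 0,"tz": 0,"spin": 0},
  {"tx": -0.006,"ty": 0,"tz": 0,"spin": 0},
  {"tx": -0.01,"ty": 0,"tz": 0,"spin": 0},
  {"tx": -0.014,"ty": 0,"tz": 0,"spin": 0},
  {"tx": -0.018,"ty": 0,"tz": 0,"spin": 0},
  {"tx": -0.022,"ty": 0,"tz": 0,"spin": 0},
  {"tx": -0.026,"ty": 0,"tz": 0,"spin": 0},
  {"tx": -0.03,"ty": 0,"tz": 0,"spin": 0},
  {"tx": -0.034,"ty": 0,"tz": 0,"spin": 0},
  {"tx": -0.038,"ty": 0,"tz": 0,"spin": 0},
  {"tx": -0.042,"ty": 0,"tz": 0,"spin": 0},
  {"tx": -0.046,"ty": 0,"tz": 0,"spin": 0},
])

```text
time_s: 12.1
eef_pos: [0.4617, 0.027, 0.2052]
tcp_rot: [0.734, 0.679, -0.0, -0.0]
contact_force: [1.0, 3.4, -0.5]
opening: 0.19
grasp_force: 78.7
```

carry_out([
  {"tx": -0.004,"ty": 0,"tz": 0,"spin": 0},
  {"tx": -0.008,"ty": 0,"tz": 0,"spin": 0},
  {"tx": -0.012,"ty": 0,"tz": 0,"spin": 0},
  {"tx": -0.016,"ty": 0,"tz": 0,"spin": 0},
  {"tx": -0.02,"ty": 0,"tz": 0,"spin": 0},
  {"tx": -0.024,"ty": 0,"tz": 0,"spin": 0},
  {"tx": -0.028,"ty": 0,"tz": 0,"spin": 0},
  {"tx": -0.032,"ty": 0,"tz": 0,"spin": 0},
  {"tx": -0.036,"ty": 0,"tz": 0,"spin": 0},
  {"tx": -0.04,"ty": 0,"tz": 0,"spin": 0},
  {"tx": -0.044,"ty": 0,"tz": 0,"spin": 0},
  {"tx": -0.048,"ty": 0,"tz": 0,"spin": 0},
])

```text
time_s: 13.1
eef_pos: [0.4579, -0.0209, 0.2052]
tcp_rot: [0.734, 0.679, -0.0, -0.0]
contact_force: [0.4, 4.8, -1.1]
opening: 0.19
grasp_force: 78.7
```

carry_out([
  {"tx": -0.004,"ty": 0,"tz": 0,"spin": 0},
  {"tx": -0.008,"ty": 0,"tz": 0,"spin": 0},
  {"tx": -0.012,"ty": 0,"tz": 0,"spin": 0},
  {"tx": -0.016,"ty": 0,"tz": 0,"spin": 0},
  {"tx": -0.02,"ty": 0,"tz": 0,"spin": 0},
  {"tx": -0.024,"ty": 0,"tz": 0,"spin": 0},
  {"tx": -0.028,"ty": 0,"tz": 0,"spin": 0},
  {"tx": -0.032,"ty": 0,"tz": 0,"spin": 0},
  {"tx": -0.036,"ty": 0,"tz": 0,"spin": 0},
  {"tx": -0.04,"ty": 0,"tz": 0,"spin": 0},
  {"tx": -0.044,"ty": 0,"tz": 0,"spin": 0},
  {"tx": -0.048,"ty": 0,"tz": 0,"spin": 0},
])

```text
time_s: 14.1
eef_pos: [0.4541, -0.0687, 0.2052]
tcp_rot: [0.734, 0.679, -0.0, -0.0]
contact_force: [0.6, 4.6, -0.4]
opening: 0.192
grasp_force: 78.7
```

```bash
python3 - <<'E'
from h import *
from workcell import imaging
d=imaging.snapshot("wrist");pickle.dump(d,open("w4.pkl","wb"));cv2.imwrite("pics/w4.png",d["frame"])
go([.468,.1036,.2055],85.4)
E
```

```text
t 14.15 pos [ 0.454  -0.0697  0.2052] ang 85.4 j7 [ 0.05 -0.01] -> tx,ty,tz [ 1.739e-01  1.000e-04 -5.000e-04] spin 0.0
```

carry_out([
  {"tx": -0.004,"ty": 0,"tz": 0,"spin": 0},
  {"tx": -0.008,"ty": 0,"tz": 0,"spin": 0},
  {"tx": -0.012,"ty": 0,"tz": 0,"spin": 0},
  {"tx": -0.016,"ty": 0,"tz": 0,"spin": 0},
  {"tx": -0.02,"ty": 0,"tz": 0,"spin": 0},
  {"tx": -0.024,"ty": 0,"tz": 0,"spin": 0},
  {"tx": -0.028,"ty": 0,"tz": 0,"spin": 0},
  {"tx": -0.032,"ty": 0,"tz": 0,"spin": 0},
  {"tx": -0.036,"ty": 0,"tz": 0,"spin": 0},
  {"tx": -0.04,"ty": 0,"tz": 0,"spin": 0},
  {"tx": -0.044,"ty": 0,"tz": 0,"spin": 0},
  {"tx": -0.048,"ty": 0,"tz": 0,"spin": 0},
])

```text
time_s: 15.15
eef_pos: [0.4503, -0.1166, 0.2051]
tcp_rot: [0.734, 0.679, -0.0, -0.0]
contact_force: [0.3, 3.7, -1.6]
opening: 0.186
grasp_force: 78.7
```

carry_out([
  {"tx": -0.004,"ty": 0,"tz": 0,"spin": 0},
  {"tx": -0.008,"ty": 0,"tz": 0,"spin": 0},
  {"tx": -0.012,"ty": 0,"tz": 0,"spin": 0},
  {"tx": -0.016,"ty": 0,"tz": 0,"spin": 0},
  {"tx": -0.02,"ty": 0,"tz": 0,"spin": 0},
  {"tx": -0.024,"ty": 0,"tz": 0,"spin": 0},
  {"tx": -0.028,"ty": 0,"tz": 0,"spin": 0},
  {"tx": -0.032,"ty": 0,"tz": 0,"spin": 0},
  {"tx": -0.036,"ty": 0,"tz": 0,"spin": 0},
  {"tx": -0.04,"ty": 0,"tz": 0,"spin": 0},
  {"tx": -0.044,"ty": 0,"tz": 0,"spin": 0},
  {"tx": -0.048,"ty": 0,"tz": 0,"spin": 0},
])

```text
time_s: 16.15
eef_pos: [0.4466, -0.1644, 0.2052]
tcp_rot: [0.734, 0.679, -0.0, -0.0]
contact_force: [0.4, 5.0, -1.0]
opening: 0.185
grasp_force: 78.7
```

carry_out([
  {"tx": -0.004,"ty": 0,"tz": 0,"spin": 0},
  {"tx": -0.008,"ty": 0,"tz": 0,"spin": 0},
  {"tx": -0.012,"ty": 0,"tz": 0,"spin": 0},
  {"tx": -0.016,"ty": 0,"tz": 0,"spin": 0},
  {"tx": -0.02,"ty": 0,"tz": 0,"spin": 0},
  {"tx": -0.024,"ty": 0,"tz": 0,"spin": 0},
  {"tx": -0.028,"ty": 0,"tz": 0,"spin": 0},
  {"tx": -0.032,"ty": 0,"tz": 0,"spin": 0},
  {"tx": -0.036,"ty": 0,"tz": 0,"spin": 0},
  {"tx": -0.039,"ty": 0,"tz": 0,"spin": 0},
  {"tx": -0.041,"ty": 0,"tz": 0,"spin": 0},
  {"tx": -0.042,"ty": 0,"tz": 0,"spin": 0},
])

```text
time_s: 17.15
eef_pos: [0.4433, -0.2063, 0.2052]
tcp_rot: [0.735, 0.679, -0.0, -0.0]
contact_force: [-0.3, 5.1, -2.2]
opening: 0.192
grasp_force: 78.7
```

```bash
python3 - <<'E'
from h import *
from workcell import imaging
ims=[]
d=imaging.snapshot("top");pickle.dump(d,open("top4.pkl","wb"))
w=imaging.snapshot("side");pickle.dump(w,open("side4.pkl","wb"))
a=cv2.resize(d["frame"][195:310,210:410],(400,230),interpolation=cv2.INTER_CUBIC)
b=cv2.resize(w["frame"][140:255,200:400],(400,230),interpolation=cv2.INTER_CUBIC)
cv2.imwrite("pics/near.png",cv2.resize(np.vstack([a,b]),(692,796))[:600] if 0 else np.hstack([a,b]))
go([.44,-.24,.2055],85.4)
E
```

```text
t 17.25 pos [ 0.4433 -0.2063  0.2052] ang 85.46 j7 [0.35 0.16] -> tx,ty,tz [-0.0339 -0.0006 -0.0003] spin 0.06
```

View pics/near.png

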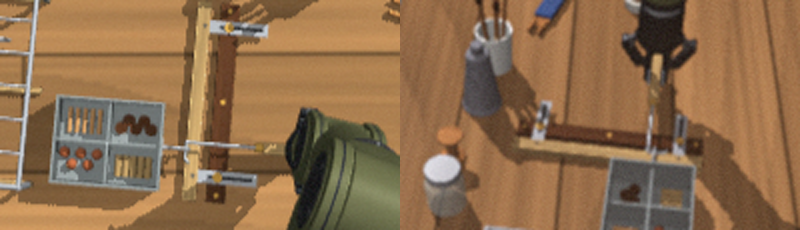

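The divided tray follows the hook. Its front is at crop x≈163 and the fence face at ≈190, so about 40 mm remain. The front looks almost parallel to the fence.

carry_out([
  {"tx": -0.0015,"ty": 0,"tz": 0,"spin": 0},
  {"tx": -0.003,"ty": 0,"tz": 0,"spin": 0},
  {"tx": -0.0045,"ty": 0,"tz": 0,"spin": 0},
  {"tx": -0.006,"ty": 0,"tz": 0,"spin": 0},
  {"tx": -0.0075,"ty": 0,"tz": 0,"spin": 0},
  {"tx": -0.009,"ty": 0,"tz": 0,"spin": 0},
  {"tx": -0.0105,"ty": 0,"tz": 0,"spin": 0},
  {"tx": -0.012,"ty": 0,"tz": 0,"spin": 0},
  {"tx": -0.0135,"ty": 0,"tz": 0,"spin": 0},
  {"tx": -0.015,"ty": 0,"tz": 0,"spin": 0},
  {"tx": -0.0165,"ty": 0,"tz": 0,"spin": 0},
  {"tx": -0.018,"ty": 0,"tz": 0,"spin": 0},
])

```text
time_s: 18.25
eef_pos: [0.4419, -0.224, 0.2052]
tcp_rot: [0.734, 0.679, 0.0, -0.0]
contact_force: [0.1, 4.0, -1.5]
opening: 0.19
grasp_force: 78.7
```

carry_out([
  {"tx": -0.0005,"ty": 0,"tz": 0,"spin": 0},
  {"tx": -0.001,"ty": 0,"tz": 0,"spin": 0},
  {"tx": -0.0015,"ty": 0,"tz": 0,"spin": 0},
  {"tx": -0.002,"ty": 0,"tz": 0,"spin": 0},
  {"tx": -0.0025,"ty": 0,"tz": 0,"spin": 0},
  {"tx": -0.003,"ty": 0,"tz": 0,"spin": 0},
  {"tx": -0.0035,"ty": 0,"tz": 0,"spin": 0},
  {"tx": -0.004,"ty": 0,"tz": 0,"spin": 0},
  {"tx": -0.0045,"ty": 0,"tz": 0,"spin": 0},
  {"tx": -0.005,"ty": 0,"tz": 0,"spin": 0},
  {"tx": -0.0055,"ty": 0,"tz": 0,"spin": 0},
  {"tx": -0.006,"ty": 0,"tz": 0,"spin": 0},
])

```text
time_s: 19.25
eef_pos: [0.4414, -0.2298, 0.2052]
tcp_rot: [0.734, 0.679, 0.0, -0.0]
contact_force: [-0.2, 3.9, -1.3]
opening: 0.187
grasp_force: 78.7
```

Next I'll take short calls of about 2.4 mm and watch the force.

carry_out([
  {"tx": -0.0005,"ty": 0,"tz": 0,"spin": 0},
  {"tx": -0.001,"ty": 0,"tz": 0,"spin": 0},
  {"tx": -0.0015,"ty": 0,"tz": 0,"spin": 0},
  {"tx": -0.002,"ty": 0,"tz": 0,"spin": 0},
  {"tx": -0.0025,"ty": 0,"tz": 0,"spin": 0},
  {"tx": -0.003,"ty": 0,"tz": 0,"spin": 0},
])

```text
time_s: 19.75
eef_pos: [0.4412, -0.2328, 0.2052]
tcp_rot: [0.734, 0.679, 0.0, -0.0]
contact_force: [0.9, 4.9, -0.2]
opening: 0.191
grasp_force: 78.7
```

```bash
python3 - <<'E'
from h import *
from workcell import imaging
go([.44,-.24,.2055],85.4)
d=imaging.snapshot("wrist");pickle.dump(d,open("w5.pkl","wb"));cv2.imwrite("pics/w5.png",d["frame"])
E
```

```text
t 19.75 pos [ 0.4412 -0.2328  0.2052] ang 85.48 j7 [0.41 0.19] -> tx,ty,tz [-0.0072 -0.0007 -0.0003] spin 0.08
```

View pics/w5.png

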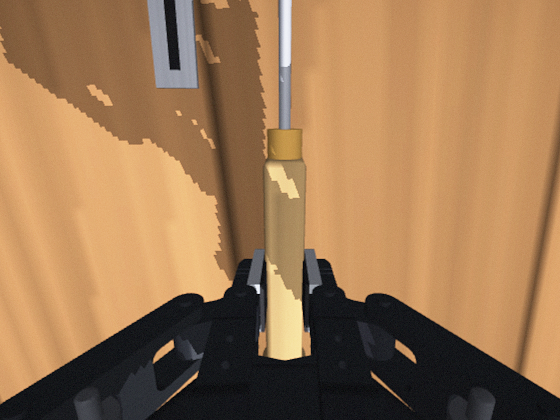

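The wrist view shows only the handle and one stop arm at (175,45). That was my 11th picture, one over the limit of 10, so from here I'll use numbers only.

carry_out([
  {"tx": -0.0005,"ty": 0,"tz": 0,"spin": 0},
  {"tx": -0.001,"ty": 0,"tz": 0,"spin": 0},
  {"tx": -0.0015,"ty": 0,"tz": 0,"spin": 0},
  {"tx": -0.002,"ty": 0,"tz": 0,"spin": 0},
  {"tx": -0.0025,"ty": 0,"tz": 0,"spin": 0},
  {"tx": -0.003,"ty": 0,"tz": 0,"spin": 0},
])

```text
time_s: 20.3
eef_pos: [0.441, -0.2359, 0.2051]
tcp_rot: [0.734, 0.679, 0.0, -0.0]
contact_force: [0.9, 4.2, -0.6]
opening: 0.19
grasp_force: 78.7
```

carry_out([
  {"tx": -0.0005,"ty": 0,"tz": 0,"spin": 0},
  {"tx": -0.001,"ty": 0,"tz": 0,"spin": 0},
  {"tx": -0.0015,"ty": 0,"tz": 0,"spin": 0},
  {"tx": -0.002,"ty": 0,"tz": 0,"spin": 0},
])

```text
time_s: 20.63
eef_pos: [0.4408, -0.2379, 0.2052]
tcp_rot: [0.734, 0.679, 0.0, -0.0]
contact_force: [-0.5, 4.9, -0.8]
opening: 0.188
grasp_force: 78.7
```

carry_out([
  {"tx": -0.0005,"ty": 0,"tz": 0,"spin": 0},
  {"tx": -0.001,"ty": 0,"tz": 0,"spin": 0},
  {"tx": -0.0015,"ty": 0,"tz": 0,"spin": 0},
  {"tx": -0.002,"ty": 0,"tz": 0,"spin": 0},
])

```text
time_s: 20.97
eef_pos: [0.4407, -0.2398, 0.2051]
tcp_rot: [0.734, 0.679, 0.0, -0.0]
contact_force: [-0.2, 4.1, -0.9]
opening: 0.189
grasp_force: 78.7
```

carry_out([
  {"tx": -0.0005,"ty": 0,"tz": 0,"spin": 0},
  {"tx": -0.001,"ty": 0,"tz": 0,"spin": 0},
  {"tx": -0.0015,"ty": 0,"tz": 0,"spin": 0},
])

```text
time_s: 21.22
eef_pos: [0.4406, -0.2413, 0.2052]
tcp_rot: [0.734, 0.679, 0.0, -0.0]
contact_force: [0.5, 4.8, -0.6]
opening: 0.191
grasp_force: 78.7
```

carry_out([
  {"tx": -0.0005,"ty": 0,"tz": 0,"spin": 0},
  {"tx": -0.001,"ty": 0,"tz": 0,"spin": 0},
  {"tx": -0.0015,"ty": 0,"tz": 0,"spin": 0},
])

```text
time_s: 21.47
eef_pos: [0.4404, -0.2428, 0.2052]
tcp_rot: [0.734, 0.679, 0.0, -0.0]
contact_force: [0.5, 3.5, -1.0]
opening: 0.189
grasp_force: 78.7
```

carry_out([
  {"tx": -0.0005,"ty": 0,"tz": 0,"spin": 0},
  {"tx": -0.001,"ty": 0,"tz": 0,"spin": 0},
  {"tx": -0.0015,"ty": 0,"tz": 0,"spin": 0},
])

```text
time_s: 21.72
eef_pos: [0.4404, -0.2438, 0.2051]
tcp_rot: [0.734, 0.679, 0.0, -0.0]
contact_force: [0.9, 6.0, -0.5]
opening: 0.188
grasp_force: 78.7
```

carry_out([
  {"tx": -0.0005,"ty": 0,"tz": 0,"spin": 0},
  {"tx": -0.001,"ty": 0,"tz": 0,"spin": 0},
  {"tx": -0.0015,"ty": 0,"tz": 0,"spin": 0},
])

```text
time_s: 21.97
eef_pos: [0.4401, -0.2447, 0.205]
tcp_rot: [0.734, 0.679, 0.0, -0.001]
contact_force: [1.0, 8.8, -2.0]
opening: 0.194
grasp_force: 78.7
```

carry_out([
  {"tx": -0.0003,"ty": 0,"tz": 0,"spin": 0},
  {"tx": -0.0005,"ty": 0,"tz": 0,"spin": 0},
  {"tx": -0.0005,"ty": 0,"tz": 0,"spin": 0},
])

```text
time_s: 22.22
eef_pos: [0.4402, -0.2448, 0.2049]
tcp_rot: [0.734, 0.679, 0.001, -0.001]
contact_force: [1.4, 7.9, -1.9]
opening: 0.192
grasp_force: 78.7
```

```bash
python3 - <<'E'
from h import *
from workcell import imaging
go([.44,-.24,.2055],85.4)
d=imaging.snapshot("top");pickle.dump(d,open("top5.pkl","wb"));f=d["frame"]
hsv=cv2.cvtColor(f,cv2.COLOR_BGR2HSV)
m=((hsv[...,1]<70)&(hsv[...,2]>50)).astype(np.uint8)*255
m[:, :210]=0;m[:,330:]=0;m[:220]=0
m=cv2.morphologyEx(m,cv2.MORPH_CLOSE,np.ones((9,9)))
m=cv2.morphologyEx(m,cv2.MORPH_OPEN,np.ones((7,7)))
c=max(cv2.findContours(m,0,cv2.CHAIN_APPROX_NONE)[0],key=cv2.contourArea)
b=cv2.boxPoints(cv2.minAreaRect(c));P=plane(d,b,.06);print(b.round(1).tolist(),P.round(4).tolist(),[np.linalg.norm(P[i]-P[i-1]).round(4) for i in range(4)],[np.degrees(np.arctan2(*(P[i]-P[i-1])[[1,0]])).round(2) for i in range(4)])
E
```

```text
t 22.22 pos [ 0.4402 -0.2448  0.2049] ang 85.58 j7 [0.44 0.2 ] -> tx,ty,tz [ 0.0047 -0.0005 -0.0006] spin 0.18
[[245.89999389648438, 286.3999938964844], [249.89999389648438, 241.89999389648438], [332.3999938964844, 249.39999389648438], [328.3999938964844, 293.8999938964844]] [[0.3926, 0.1438, 0.06], [0.5296, 0.1323, 0.06], [0.5057, -0.124, 0.06], [0.3697, -0.1096, 0.06]] [np.float64(0.2544), np.float64(0.1376), np.float64(0.2574), np.float64(0.1367)] [np.float64(84.85), np.float64(-4.79), np.float64(-95.34), np.float64(173.97)]
```

```bash
python3 - <<'E'
from h import *
d=load("top5");f=d["frame"].astype(float);g=f.sum(2)
def fit(img,rows,c0,c1,sign,z,lab):
    pts=[]
    for v in rows:
        p=np.diff(cv2.GaussianBlur(img[v:v+1,c0:c1],(5,1),0)[0])*sign;i=int(np.argmax(p))
        if 0<i<len(p)-1:
            den=p[i-1]-2*p[i]+p[i+1];pts.append((c0+i+.5+(.5*(p[i-1]-p[i+1])/den if den else 0),v))
    pts=np.array(pts);k=np.polyfit(pts[:,1],pts[:,0],1)
    for _ in range(3):
        r=pts[:,0]-np.polyval(k,pts[:,1]);pts=pts[abs(r)<max(.4,1.5*np.median(abs(r)))];k=np.polyfit(pts[:,1],pts[:,0],1)
    r=(pts[:,0]-np.polyval(k,pts[:,1])).std()
    v=np.array([rows[0],rows[-1]]);P=plane(d,np.c_[np.polyval(k,v),v],z);D=P[1]-P[0]
    print(lab,len(pts),"rms",r.round(2),"u",np.polyval(k,v).round(1),"ang",np.degrees(np.arctan2(-D[1],-D[0])).round(2),"y at x=.45",(P[0,1]+D[1]/D[0]*(.45-P[0,0])).round(4))
sat=f[...,2]-f[...,0]
fit(sat,range(246,284),238,258,-1,.06,"tray rear")
top0=load("top0")["frame"].astype(float);s0=top0.sum(2)
d=load("top0")
fit(s0,range(204,290),297,312,1,.016,"fence face (bright rise)")
fit(s0,range(204,290),306,318,-1,.016,"fence back")
fit(s0,range(204,290),320,332,1,.012,"batten back")
d=load("top5");fit(sat,range(250,284),288,308,1,.06,"tray front")
E
```

```text
tray rear 22 rms 0.12 u [249.7 246.4] ang -4.78 y at x=.45 0.1385
fence face (bright rise) 83 rms 0.2 u [308. 301.] ang -5.09 y at x=.45 -0.0327
fence back 49 rms 0.17 u [315.6 308.7] ang -5.19 y at x=.45 -0.057
batten back 53 rms 0.14 u [328.9 322.6] ang -4.99 y at x=.45 -0.1009
tray front 26 rms 0.2 u [304.4 302. ] ang -4.65 y at x=.45 -0.0328
```

carry_out([
  {"tx": -0.0005,"ty": 0,"tz": 0,"spin": 0},
  {"tx": -0.0005,"ty": 0,"tz": 0,"spin": 0},
  {"tx": -0.0005,"ty": 0,"tz": 0,"spin": 0},
])

```text
time_s: 22.52
eef_pos: [0.4402, -0.2449, 0.2049]
tcp_rot: [0.734, 0.679, 0.001, -0.002]
contact_force: [0.4, 8.6, -2.3]
opening: 0.19
grasp_force: 78.7
```

carry_out([
  {"tx": -0.0005,"ty": 0,"tz": 0,"spin": 0},
  {"tx": -0.0005,"ty": 0,"tz": 0,"spin": 0},
  {"tx": -0.0005,"ty": 0,"tz": 0,"spin": 0},
])

```text
time_s: 22.77
eef_pos: [0.4402, -0.245, 0.2048]
tcp_rot: [0.734, 0.68, 0.001, -0.002]
contact_force: [1.0, 10.1, -1.6]
opening: 0.185
grasp_force: 78.6
```

carry_out([
  {"tx": -0.0005,"ty": 0,"tz": 0,"spin": 0},
  {"tx": -0.0005,"ty": 0,"tz": 0,"spin": 0},
  {"tx": -0.0005,"ty": 0,"tz": 0,"spin": 0},
])

```text
time_s: 23.02
eef_pos: [0.4402, -0.2452, 0.2048]
tcp_rot: [0.733, 0.68, 0.001, -0.002]
contact_force: [0.6, 10.0, -2.3]
opening: 0.186
grasp_force: 78.6
```

carry_out([
  {"tx": -0.0005,"ty": 0,"tz": 0,"spin": 0},
  {"tx": -0.0005,"ty": 0,"tz": 0,"spin": 0},
  {"tx": -0.0005,"ty": 0,"tz": 0,"spin": 0},
  {"tx": -0.0005,"ty": 0,"tz": 0,"spin": 0},
  {"tx": -0.0005,"ty": 0,"tz": 0,"spin": 0},
  {"tx": -0.0005,"ty": 0,"tz": 0,"spin": 0},
])

```text
time_s: 23.52
eef_pos: [0.4402, -0.2453, 0.2047]
tcp_rot: [0.733, 0.68, 0.001, -0.002]
contact_force: [1.6, 12.2, -1.8]
opening: 0.19
grasp_force: 78.6
```

```bash
cat > fit.py <<'E'
from h import *
from workcell import imaging
def fit(d,img,rows,c0,c1,sign,z,lab):
    pts=[]
    for v in rows:
        p=np.diff(cv2.GaussianBlur(img[v:v+1,c0:c1],(5,1),0)[0])*sign;i=int(np.argmax(p))
        if 0<i<len(p)-1:
            den=p[i-1]-2*p[i]+p[i+1];pts.append((c0+i+.5+(.5*(p[i-1]-p[i+1])/den if den else 0),v))
    pts=np.array(pts);k=np.polyfit(pts[:,1],pts[:,0],1)
    for _ in range(3):
        r=pts[:,0]-np.polyval(k,pts[:,1]);pts=pts[abs(r)<max(.4,1.5*np.median(abs(r)))];k=np.polyfit(pts[:,1],pts[:,0],1)
    v=np.array([rows[0],rows[-1]]);P=plane(d,np.c_[np.polyval(k,v),v],z);D=P[1]-P[0]
    print(lab,len(pts),"ang",np.degrees(np.arctan2(-D[1],-D[0])).round(2),"y at x=.45",(P[0,1]+D[1]/D[0]*(.45-P[0,0])).round(4))
def tray(n):
    d=imaging.snapshot("top");pickle.dump(d,open(n+".pkl","wb"));f=d["frame"].astype(float);sat=f[...,2]-f[...,0]
    fit(d,sat,range(246,284),238,258,-1,.06,"rear");fit(d,sat,range(250,284),288,308,1,.06,"front")
E
python3 -c "
from fit import *
tray('top6');go([.44,-.24,.2055],85.4)"
```

```text
rear 25 ang -4.92 y at x=.45 0.1386
front 26 ang -4.65 y at x=.45 -0.0328
t 23.57 pos [ 0.4402 -0.2453  0.2048] ang 85.66 j7 [0.44 0.21] -> tx,ty,tz [ 0.0053 -0.0006 -0.0007] spin 0.26
```

carry_out([
  {"tx": 0.001,"ty": 0,"tz": 0,"spin": 0},
  {"tx": 0.002,"ty": 0,"tz": 0,"spin": 0},
  {"tx": 0.003,"ty": 0,"tz": 0,"spin": 0},
  {"tx": 0.005,"ty": 0,"tz": 0,"spin": 0},
  {"tx": 0.007,"ty": 0,"tz": 0,"spin": 0},
  {"tx": 0.009,"ty": 0,"tz": 0,"spin": 0},
  {"tx": 0.011,"ty": 0,"tz": 0,"spin": 0},
  {"tx": 0.012,"ty": 0,"tz": 0,"spin": 0},
  {"tx": 0.012,"ty": 0,"tz": 0,"spin": 0},
  {"tx": 0.012,"ty": 0,"tz": 0,"spin": 0},
])

```text
time_s: 24.4
eef_pos: [0.441, -0.2365, 0.2052]
tcp_rot: [0.734, 0.679, -0.0, 0.0]
contact_force: [0.0, -0.1, -0.3]
opening: 0.193
grasp_force: 78.7
```

```bash
python3 -c "
from fit import *
tray('top7');go([.44,-.235,.2055],85.4)"
```

```text
rear 24 ang -5.01 y at x=.45 0.1387
front 25 ang -5.33 y at x=.45 -0.0323
t 24.45 pos [ 0.441  -0.2365  0.2052] ang 85.47 j7 [0.42 0.19] -> tx,ty,tz [ 0.0014 -0.0011 -0.0003] spin 0.07
```

carry_out([
  {"tx": 0.002,"ty": 0,"tz": 0,"spin": 0},
  {"tx": 0.002,"ty": 0.004,"tz": 0,"spin": 0},
  {"tx": 0.002,"ty": 0.008,"tz": 0,"spin": 0},
  {"tx": 0.002,"ty": 0.012,"tz": 0,"spin": 0},
  {"tx": 0.002,"ty": 0.016,"tz": 0,"spin": 0},
  {"tx": 0.002,"ty": 0.02,"tz": 0,"spin": 0},
  {"tx": 0.002,"ty": 0.024,"tz": 0,"spin": 0},
  {"tx": 0.002,"ty": 0.028,"tz": 0,"spin": 0},
  {"tx": 0.002,"ty": 0.032,"tz": 0,"spin": 0},
  {"tx": 0.002,"ty": 0.036,"tz": 0,"spin": 0},
  {"tx": 0.002,"ty": 0.04,"tz": 0,"spin": 0},
  {"tx": 0.002,"ty": 0.044,"tz": 0,"spin": 0},
])

```text
time_s: 25.45
eef_pos: [0.4854, -0.2378, 0.2052]
tcp_rot: [0.734, 0.679, 0.0, -0.0]
contact_force: [-0.0, -0.4, -0.9]
opening: 0.188
grasp_force: 78.7
```

```bash
python3 -c "
from fit import *
tray('top8');go([.44,-.33,.2955],33)"
```

```text
rear 22 ang -4.81 y at x=.45 0.1385
front 21 ang -4.64 y at x=.45 -0.033
t 25.5 pos [ 0.4863 -0.2378  0.2052] ang 85.51 j7 [0.39 0.18] -> tx,ty,tz [-0.0956 -0.0388 -0.0903] spin 52.51
```

carry_out([
  {"tx": 0,"ty": 0,"tz": -0.02,"spin": 0},
  {"tx": 0,"ty": 0,"tz": -0.045,"spin": 0},
  {"tx": 0,"ty": 0,"tz": -0.07,"spin": 0},
  {"tx": -0.01,"ty": 0,"tz": -0.09,"spin": 4},
  {"tx": -0.025,"ty": -0.005,"tz": -0.09,"spin": 10},
  {"tx": -0.04,"ty": -0.01,"tz": -0.09,"spin": 16},
  {"tx": -0.055,"ty": -0.018,"tz": -0.09,"spin": 22},
  {"tx": -0.07,"ty": -0.025,"tz": -0.09,"spin": 28},
  {"tx": -0.085,"ty": -0.032,"tz": -0.09,"spin": 34},
  {"tx": -0.095,"ty": -0.039,"tz": -0.09,"spin": 40},
  {"tx": -0.095,"ty": -0.039,"tz": -0.09,"spin": 46},
  {"tx": -0.095,"ty": -0.039,"tz": -0.09,"spin": 52},
])

```text
time_s: 26.5
eef_pos: [0.4376, -0.3304, 0.2952]
tcp_rot: [0.959, 0.284, -0.0, -0.0]
contact_force: [0.0, 0.8, -1.0]
opening: 0.193
grasp_force: 78.7
```

```bash
python3 -c "
from fit import *
go([.425,-.3295,.2],-16.5)"
```

```text
t 26.5 pos [ 0.4376 -0.3304  0.2952] ang 33.05 j7 [ 0.48 -0.23] -> tx,ty,tz [-0.01   -0.0076  0.0952] spin 49.55
```

carry_out([
  {"tx": -0.002,"ty": -0.002,"tz": 0,"spin": 6},
  {"tx": -0.004,"ty": -0.004,"tz": 0,"spin": 12},
  {"tx": -0.006,"ty": -0.006,"tz": 0,"spin": 18},
  {"tx": -0.008,"ty": -0.008,"tz": 0,"spin": 24},
  {"tx": -0.01,"ty": -0.008,"tz": 0.01,"spin": 30},
  {"tx": -0.01,"ty": -0.008,"tz": 0.025,"spin": 36},
  {"tx": -0.01,"ty": -0.008,"tz": 0.04,"spin": 42},
  {"tx": -0.01,"ty": -0.008,"tz": 0.055,"spin": 48},
  {"tx": -0.01,"ty": -0.008,"tz": 0.07,"spin": 49.5},
  {"tx": -0.01,"ty": -0.008,"tz": 0.085,"spin": 49.5},
  {"tx": -0.01,"ty": -0.008,"tz": 0.095,"spin": 49.5},
  {"tx": -0.01,"ty": -0.008,"tz": 0.1,"spin": 49.5},
])

```text
time_s: 27.5
eef_pos: [0.4256, -0.3279, 0.1939]
tcp_rot: [0.99, -0.139, -0.001, -0.001]
contact_force: [0.7, 0.1, -1.0]
opening: 0.187
grasp_force: 78.7
```

```bash
python3 -c "
from fit import *
go([.425,-.3295,.1775],-16.5)"
```

```text
t 27.5 pos [ 0.4256 -0.3279  0.1939] ang -16.0 j7 [ 0.45 -0.69] -> tx,ty,tz [-0.0001  0.0017  0.0164] spin 0.5
```

carry_out([
  {"tx": 0,"ty": 0,"tz": 0.004,"spin": 0},
  {"tx": 0,"ty": 0,"tz": 0.008,"spin": 0},
  {"tx": 0,"ty": 0,"tz": 0.012,"spin": 0},
  {"tx": 0,"ty": 0,"tz": 0.014,"spin": 0},
  {"tx": 0,"ty": 0,"tz": 0.0155,"spin": 0},
  {"tx": 0,"ty": 0,"tz": 0.0155,"spin": 0},
  {"tx": 0,"ty": 0,"tz": 0.0155,"spin": 0},
])

```text
time_s: 28.08
eef_pos: [0.4259, -0.3283, 0.1798]
tcp_rot: [0.99, -0.139, 0.0, 0.0]
contact_force: [0.2, -0.3, -1.0]
opening: 0.19
grasp_force: 78.7
```

carry_out([
  {"tx": 0,"ty": 0,"tz": 0.0005,"spin": 0},
  {"tx": 0,"ty": 0,"tz": 0.001,"spin": 0},
  {"tx": 0,"ty": 0,"tz": 0.001,"spin": 0},
])

```text
time_s: 28.33
eef_pos: [0.4259, -0.3282, 0.1787]
tcp_rot: [0.99, -0.139, 0.0, -0.0]
contact_force: [0.3, -0.1, -1.0]
opening: 0.185
grasp_force: 78.7
```

carry_out([
  {"tx": 0,"ty": 0,"tz": 0.0005,"spin": 0},
  {"tx": 0,"ty": 0,"tz": 0.001,"spin": 0},
  {"tx": 0,"ty": 0,"tz": 0.0015,"spin": 0},
  {"tx": 0,"ty": 0,"tz": 0.002,"spin": 0},
  {"tx": 0,"ty": 0,"tz": 0.002,"spin": 0},
  {"tx": 0,"ty": 0,"tz": 0.002,"spin": 0},
])

```text
time_s: 28.83
eef_pos: [0.4259, -0.3282, 0.1766]
tcp_rot: [0.99, -0.139, 0.0, -0.0]
contact_force: [-0.1, 0.3, -1.1]
opening: 0.192
grasp_force: 78.8
```

carry_out([
  {"tx": 0,"ty": 0,"tz": 0.0005,"spin": 0},
  {"tx": 0,"ty": 0,"tz": 0.0005,"spin": 0},
  {"tx": 0,"ty": 0,"tz": 0.0005,"spin": 0},
])

```text
time_s: 29.08
eef_pos: [0.4258, -0.3282, 0.1765]
tcp_rot: [0.99, -0.139, 0.0, -0.0]
contact_force: [-1.1, 0.9, 5.0]
opening: 0.187
grasp_force: 79.5
```

carry_out([
  {"tx": 0,"ty": 0,"tz": 0,"spin": 0},
  {"tx": 0,"ty": 0,"tz": 0,"spin": 0},
  {"tx": 0,"ty": 0,"tz": 0,"spin": 0},
  {"tx": 0,"ty": 0,"tz": 0,"spin": 0},
  {"tx": 0,"ty": 0,"tz": 0,"spin": 0},
  {"tx": 0,"ty": 0,"tz": 0,"spin": 0},
  {"tx": 0,"ty": 0,"tz": 0,"spin": 0},
  {"tx": 0,"ty": 0,"tz": 0,"spin": 0},
], grip=0.2)

```text
time_s: 29.75
eef_pos: [0.4259, -0.3282, 0.1761]
tcp_rot: [0.99, -0.139, -0.0, -0.0]
contact_force: [0.0, -0.9, 0.2]
opening: 0.797
grasp_force: 0.0
```

carry_out([
  {"tx": 0,"ty": 0,"tz": -0.01,"spin": 0},
  {"tx": 0,"ty": 0,"tz": -0.02,"spin": 0},
  {"tx": 0,"ty": 0,"tz": -0.04,"spin": 0},
  {"tx": 0,"ty": 0,"tz": -0.07,"spin": 0},
  {"tx": 0,"ty": 0,"tz": -0.1,"spin": 0},
  {"tx": 0,"ty": 0,"tz": -0.13,"spin": 0},
  {"tx": 0,"ty": 0,"tz": -0.16,"spin": 0},
  {"tx": 0,"ty": 0,"tz": -0.17,"spin": 0},
  {"tx": 0,"ty": 0,"tz": -0.17,"spin": 0},
  {"tx": 0,"ty": 0,"tz": -0.17,"spin": 0},
])

```text
time_s: 30.58
eef_pos: [0.4258, -0.3279, 0.3466]
tcp_rot: [0.99, -0.139, 0.001, -0.0]
contact_force: [-0.6, -0.4, -0.4]
opening: 0.799
grasp_force: 0.0
```

```bash
python3 - <<'E'
from fit import *
tray('top9');go([.425,-.3295,.1775],-16.5)
d=imaging.snapshot("wrist");f=d["frame"].astype(int).sum(2)
pr=lambda o,a:proj(d,[o])  
e=[]
for v in (150,170,190,210,225):
    g=np.diff(f[v,250:300]);i=np.argsort(-np.abs(g))[:2];e.append((v,sorted((250+i).tolist())))
print(e)
print("expected handle edges",proj(d,[[.4259+.055*.961,-.3282-.055*.276,.022],[.4259,-.3282,.022],[.4259+.175*.961,-.3282-.175*.276,.011]]).round(1))
col=f[:,270:276].mean(1);print([(v,int(col[v])) for v in list(range(0,10))+list(range(126,148,2))+list(range(236,266,2))])
E
```

```text
rear 24 ang -4.93 y at x=.45 0.1386
front 26 ang -4.63 y at x=.45 -0.0328
t 30.63 pos [ 0.4256 -0.3277  0.3456] ang -15.99 j7 [ 0.31 -0.8 ] -> tx,ty,tz [1.000e-04 2.100e-03 1.681e-01] spin 0.51
[(150, [262, 276]), (170, [260, 276]), (190, [261, 277]), (210, [276, 277]), (225, [262, 277])]
expected handle edges [[284.6 134.1]
 [284.5 191.2]
 [284.8 -10.7]]
[(0, 350), (1, 341), (2, 304), (3, 260), (4, 216), (5, 221), (6, 223), (7, 218), (8, 237), (9, 265), (126, 312), (128, 301), (130, 237), (132, 237), (134, 247), (136, 244), (138, 242), (140, 237), (142, 238), (144, 237), (146, 250), (236, 282), (238, 278), (240, 270), (242, 310), (244, 304), (246, 286), (248, 277), (250, 276), (252, 277), (254, 279), (256, 448), (258, 451), (260, 444), (262, 443), (264, 443)]
```

```bash
python3 - <<'E'
from fit import *
d=imaging.snapshot("wrist");f=d["frame"]
for v in (100,160,200,225): print(v,[tuple(int(c) for c in f[v,u]) for u in range(256,306,4)])
hsv=cv2.cvtColor(f,cv2.COLOR_BGR2HSV)
m=((hsv[...,1]<60)).astype(np.uint8); m[130:]=0; m[:,:200]=0;m[:,330:]=0
ys,xs=np.nonzero(m)
for v in (5,15,30,60,90,110,120): print(v,xs[ys==v])
s=env=None
E
```

```text
100 [(84, 130, 177), (83, 129, 179), (87, 133, 181), (83, 130, 181), (86, 133, 182), (52, 80, 108), (94, 139, 190), (181, 168, 163), (183, 183, 197), (85, 133, 182), (82, 127, 178), (87, 135, 183), (86, 133, 181)]
160 [(93, 143, 194), (83, 123, 168), (53, 81, 114), (54, 83, 116), (52, 81, 114), (66, 100, 127), (131, 191, 228), (123, 181, 217), (129, 186, 223), (130, 190, 227), (91, 139, 191), (88, 136, 188), (92, 137, 194)]
200 [(85, 129, 181), (84, 131, 179), (48, 77, 107), (50, 79, 105), (52, 79, 104), (56, 83, 110), (129, 186, 219), (128, 184, 222), (133, 195, 229), (135, 194, 229), (48, 73, 103), (52, 83, 118), (67, 102, 140)]
225 [(106, 159, 216), (106, 164, 219), (63, 93, 135), (64, 98, 136), (62, 95, 135), (61, 95, 128), (128, 183, 220), (126, 186, 221), (134, 193, 229), (133, 193, 229), (114, 173, 227), (108, 165, 221), (112, 166, 222)]
5 [283 284 285 286 287 288]
15 [284 285 286 287 288]
30 [283 284 285 286 287 288]
60 [283 284 285 286 287 288]
90 [283 284 285 286 287 288]
110 [283 284 285 286 287]
120 [284 285 286 287]
```

The hook lies flat where the hand released it: the handle is centred at u≈285 and the shank is straight. The tray is still flush (front −0.0328 against fence −0.0327, within 0.5° of parallel), so I'm handing in the job.

```bash
python3 -c "
from workcell import job
print(job.close_job())"
```

```text
the job is handed in; nothing more can be done
None
```

I handed the job in at about 31 s: by camera measurement the divided tray is flush against the fence and the hook lies flat, clear of it. The pull reached about 12 N, the hand-in returned no verdict, and I viewed 11 pictures, one over the limit of 10.

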